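# Turn the glass sample wheel to green and light it

## Robot

A 7-joint arm with a two-finger parallel gripper is mounted at the origin on a cart in front of the work surface, level with it; the furniture and walls round the work are solid. World frame = base frame: x ahead of the robot, y to its left, z up, the work surface at z = 0. Lengths are in m, angles in rad, forces in N, time in s.
With the tool pointing down it reaches from about 0.4 to 0.85 m from the base axis. Payload 10.4 kg.
Tool frame: the origin (TCP) lies midway between the tips of the shut fingers; the grasp point (between the pads) lies 19 mm behind it; z points along the fingers, y is the line along which they close (so a half turn about z gives the same grasp; the last joint's range is limited). The gripper opens to 87 mm and grips with 3 to 60 N. Pads are 19 mm wide; open, the fingers measure 117 mm over their backs; the gripper's body (75 mm by 190 mm) begins 51 mm behind the grasp point.
Start: joints at [-1.27, 0.332, -0.065, 1.46, 0.022, 1.35, -0.088], TCP at [0.199, 0.593, 0.202] pointing down, gripper open.
Joint ranges: [-2.6, 2.6], [-0.5, 2.12], [-1.47, 1.34], [0.16, 2.42], [-1.27, 4.41], [0.06, 2.06], [-2.6, 2.6]. Speed limits (rad/s): [2.22, 2.22, 2.79, 2.79, 3.14, 3.14, 3.14].

## Interface

Orientations are given as a unit quaternion [x, y, z, w].
In Python, from bench import r gives the robot as it stands.
- The arm moves only by the tool arm_command, never from a script. Its argument "moves" is one flat list of numbers, 4 for each row, row after row: the shift along the tool's x, y, z in cm, then the turn about the tool's z in degrees. A call has 1 to 12 rows; each row shifts and turns the commanded pose from where the row before left it, along the tool's axes as they then stand; what a row does not reach is not made up. A row lasts 1/12 s, in which the tool goes at most 41.7 mm and 7.16 degrees, less where a joint would pass 70% of its speed; a pose out of reach is approached as far as the arm can. A call with a gripper value outside its range is refused whole. "fingers" is the opening in per cent of the stroke, from 0 (shut) to 100 (fully open), set as the call begins (left out, the last holds). The fingers move at their own pace and stop on an object; "squeeze" is the grip in N (left out, the last holds). Time passes only in rows, so rows that do not move let the fingers close. It gives the time, the measured TCP pose, the force, the opening and the grip force at its end, in the units of the state.
- r.read_state(): the state, without advancing time (a new reading comes with each control period).
- r.camera(name): name is "scene" or "top"; returns the picture (400x640x3 uint8, red, green, blue); there is no depth.
- r.camera_info(name): a dict with "fx", "fy", "cx", "cy" (pixels), "k1" (the pictures are not rectified: a ray, as slopes to the right and down, at radius r is drawn at 1 + k1 r^2 times it, then the intrinsics apply), "origin" and "attitude" of the camera in the world. Camera axes: x right, y up, looking along -z (the intrinsics and any distortion apply to the point x, -y, -z); pixel columns grow to the right and rows downward; lengths in m; the calibration is good to about 2 mm. A picture is of the moment at which its call begins. camera_info takes no time and is no camera call.
- r.close_job(): hands the job in; it is judged then, once.
The state is a dict: "time": time; "joint_positions": joint angles; "joint_vel": joint speeds; "joint_torque": joint torques, N m; "ee_pos": TCP position; "eef_rot": TCP orientation; "ft_force": force on the tool from outside, world axes, zero at the start; "torque": the same for the moment, N m; "width": finger opening in m; "grip_force": force on a finger pad.
Only numpy, scipy, OpenCV 4.12 (cv2) and the standard library are available. Lean on these libraries where they do the work, as an engineer would, in place of code of your own. Each camera call takes 0.05 s, during which the arm holds its last target. There are 200 camera calls.

## Task

Without pinching or lifting anything, push the black tabs of the glass sample wheel with a fingertip, gently, to turn it until the green glass fills the opening of the dark viewing ring, and take the finger off the tab. Then press the red lamp button all the way down and finish while still holding it down, with the green glass still in the ring. Leave the things around the viewer where they are.

Things in the scene. Friction and masses are not known exactly. Their poses are not given: they have to be found in the camera images.
- viewer: Fixed glass sample viewer, does not move: a blue round lamp housing 140 mm across and 31 mm high on the worktop, and a blue foot that reaches out to the red lamp button. Origin: centre of its underside, below the wheel's axis; z up, x points from the viewing ring towards the axis. The button's centre lies 145 mm out from the axis, 120 degrees clockwise (seen from above) from the viewer's x axis.
- viewer_hub (a point): Centre of the fixed hub cap, on the vertical axis about which the wheel turns, 58 mm above the worktop (a 28 mm cap).
- view_ring (a point): Centre of the dark viewing ring, fixed over the wheel on an arm from the hub: 34 mm across outside, opening 24 mm, top 58 mm above the worktop, 42 mm out from the axis. One looks down through it at a glass.
- sample_wheel: White wheel 132 mm across, 34 to 46 mm above the worktop. Glasses counter-clockwise: green, red, blue, amber, 90 degrees apart; black rim tabs midway between. Origin on its axis at its underside; z up, tabs on its x and y axes, green between -x and -y. Turns endlessly both ways with plain friction (1.4 N at a tab), no click stops, stays where left. Any tab, any number of pushes. Pinching a tab or 30 N on the wheel fails.
- green_glass (a point): Centre of the green round glass (38 mm across) in the wheel's top, 42 mm out from the axis, 47 mm above the worktop. Turns with the wheel.
- red_glass (a point): Centre of the red round glass (38 mm across) in the wheel's top, 42 mm out from the axis, 47 mm above the worktop. Turns with the wheel.
- blue_glass (a point): Centre of the blue round glass (38 mm across) in the wheel's top, 42 mm out from the axis, 47 mm above the worktop. Turns with the wheel.
- amber_glass (a point): Centre of the amber round glass (38 mm across) in the wheel's top, 42 mm out from the axis, 47 mm above the worktop. Turns with the wheel.
- tab_1 (a point): Black tab standing out from the wheel's rim: 10 mm thick along the direction of turning, from 66 mm to 105 mm out from the axis, from 35 mm to 61 mm above the worktop, free space on both sides and above. This point is on its top edge, 88 mm out from the axis, 61 mm above the worktop. Turns with the wheel. It is the next tab counter-clockwise from green.
- tab_2 (a point): Black tab standing out from the wheel's rim: 10 mm thick along the direction of turning, from 66 mm to 105 mm out from the axis, from 35 mm to 61 mm above the worktop, free space on both sides and above. This point is on its top edge, 88 mm out from the axis, 61 mm above the worktop. Turns with the wheel. It is the next tab counter-clockwise from red.
- tab_3 (a point): Black tab standing out from the wheel's rim: 10 mm thick along the direction of turning, from 66 mm to 105 mm out from the axis, from 35 mm to 61 mm above the worktop, free space on both sides and above. This point is on its top edge, 88 mm out from the axis, 61 mm above the worktop. Turns with the wheel. It is the next tab counter-clockwise from blue.
- tab_4 (a point): Black tab standing out from the wheel's rim: 10 mm thick along the direction of turning, from 66 mm to 105 mm out from the axis, from 35 mm to 61 mm above the worktop, free space on both sides and above. This point is on its top edge, 88 mm out from the axis, 61 mm above the worktop. Turns with the wheel. It is the next tab counter-clockwise from amber.
- lamp_button_top (a point): Centre of the top face of the red round lamp button, 30 mm across, in a black housing; faces up; 40 mm above the worktop when released. Goes down with it.
- lamp_button (a joint): Travel of the red lamp button in m: 0 released, 0.006 fully down. A spring pushes it back; fully down takes 5 N.
- flux_pot: Bystander: small round pot with a green lid, 52 mm across, 30 mm high. Origin: centre of its underside.
- layout_block: Bystander: wooden layout block, 38 x 85 x 24 mm. Origin: centre of its underside.
- filter_disc: Bystander: pink round filter disc, 71 mm across, 18 mm high. Origin: centre of its underside.

How it is judged:
By the outcome, as a careful person would: the job done as asked, in the order asked, and still so for the second after the job is handed in, while the arm keeps its last pose, push and grip.
It also fails if it takes over 61 s, if anything falls off the work surface, if the arm or the gripper's body presses on something with over 40 N, if the wrist force passes 120 N, or if a joint passes its speed limit or range.

## Working session

There is one attempt and no reset: what is moved stays moved. The work goes in short steps, Python scripts to look and compute and a tool call to move; the robot and the scene stay as the last step left them, time stands still between calls to the robot, and variables do not carry over. Pictures are saved under pics/ and viewed, at most 10 in all, crops included, and the job is handed in when it is done.

Besides the shell and the picture viewer there is one more tool, called after ">>>" as name(argument=value, ...) on one line, values as JSON. arm_command: Moves the arm, as the interface text tells. Its arguments: {"type":"object","properties":{"moves":{"type":"array"},"fingers":{"type":"number"},"squeeze":{"type":"number"}},"required":["moves"]}

```bash
mkdir -p pics; cat > h.py <<'E'
import numpy as np, cv2
from scipy.spatial.transform import Rotation as R
from bench import r
def cam(n):
    i=r.camera_info(n); K=np.array([[i['fx'],0,i['cx']],[0,i['fy'],i['cy']],[0,0,1.]])
    a=np.array(i['attitude'],float); M=a if a.shape==(3,3) else R.from_quat(a).as_matrix()
    return K,np.array([i['k1'],0,0,0.]),np.array(i['origin']),M
def ray(n,px):
    K,d,o,M=cam(n); s=cv2.undistortPoints(np.array([[px]],float),K,d)[0,0]
    return o,M@np.array([s[0],-s[1],-1])
def at(n,px,z):
    o,v=ray(n,px); return o+v*(z-o[2])/v[2]
def proj(n,P):
    K,d,o,M=cam(n); p=(np.atleast_2d(P)-o)@M; p=p*[1,-1,-1]
    return cv2.projectPoints(p,np.zeros(3),np.zeros(3),K,d)[0][:,0]
def tri(a,b):
    (o1,v1),(o2,v2)=ray('scene',a),ray('top',b)
    s=np.linalg.lstsq(np.c_[v1,-v2],o2-o1,rcond=None)[0]
    p,q=o1+v1*s[0],o2+v2*s[1]; return (p+q)/2,np.linalg.norm(p-q)
def save(n,f):
    im=r.camera(n); cv2.imwrite('pics/'+f,im[:,:,::-1]); return im
E
python3 - <<'E'
from h import *
for n in('scene','top'):
    save(n,n+'0.png'); print(r.camera_info(n))
s=r.read_state(); print(s)
E
```

```text
{'fx': 399.7903682478718, 'fy': 399.7903682478718, 'cx': 315.62598141189966, 'cy': 198.75078257139566, 'k1': -0.015046213270917659, 'origin': array([0.26009001, 0.48873491, 0.73411194]), 'attitude': array([-0.09761386,  0.33870783,  0.90271493, -0.24668662])}
{'fx': 441.4535044778265, 'fy': 441.4535044778265, 'cx': 321.8685412878163, 'cy': 195.23320634688534, 'k1': 0.020262838880948444, 'origin': array([ 0.42864825, -0.0091812 ,  1.26873295]), 'attitude': array([ 0.03676706, -0.03509001, -0.70608545,  0.70630037])}
{'time': 0.1, 'joint_positions': array([-1.26960222,  0.33276253, -0.0647219 ,  1.46083225,  0.02162693,
        1.34992064, -0.08849608]), 'joint_vel': array([-0.00030259, -0.00113968, -0.00068311, -0.00163896,  0.00022238,
        0.00200423,  0.00259078]), 'joint_torque': array([ 7.10173499e-04, -6.24542141e+01,  2.43505987e-02, -3.90723324e+01,
       -6.13645837e-02,  3.65384656e-02,  2.67830728e-05]), 'ee_pos': array([0.19873794, 0.59217365, 0.20087438]), 'eef_rot': array([ 1.61166420e-01,  9.86927054e-01, -6.10040368e-04, -6.13606433e-05]), 'ft_force': array([ 0.57642094,  0.1111675 , -0.01360672]), 'torque': array([-0.00053619,  0.04181765,  0.03217058]), 'grip_force': 0.0, 'width': 0.0871700130545238}
```

View pics/scene0.png

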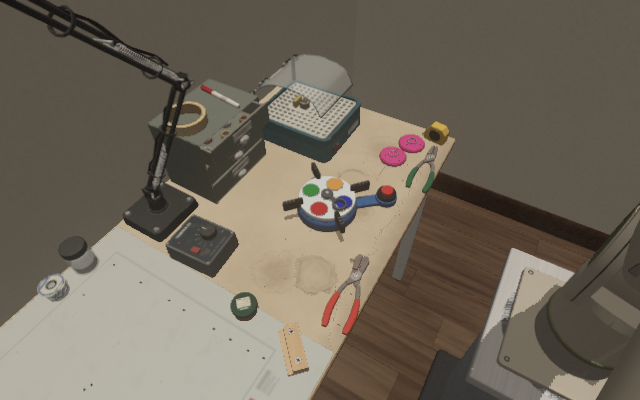

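View pics/top0.png

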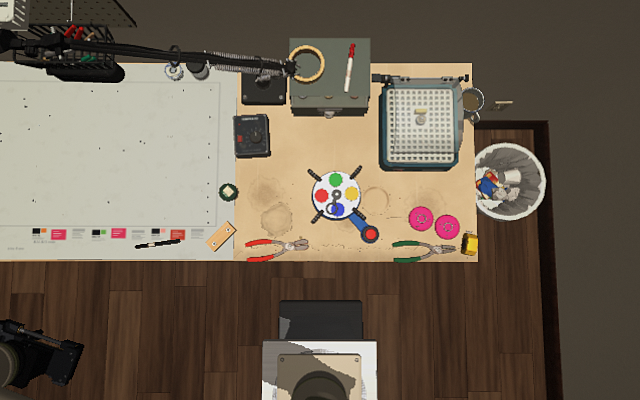

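The scene camera shows the wheel around (327,197) with the button at (386,193). The top camera shows the hub at (337,195) and the button at (370,234); the ring seems to be over blue. I'll zoom in.

```bash
python3 - <<'E'
from h import *
a=cv2.imread('pics/top0.png')[150:250,290:390]; b=cv2.imread('pics/scene0.png')[150:250,275:405]
a=cv2.resize(a,None,fx=4,fy=4,interpolation=cv2.INTER_CUBIC); b=cv2.resize(b,(400,308),interpolation=cv2.INTER_CUBIC)
c=np.zeros((400,800,3),np.uint8); c[:,:400]=a; c[:308,400:]=b; cv2.imwrite('pics/z0.png',c)
E
```

```text
(no output)
```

View pics/z0.png

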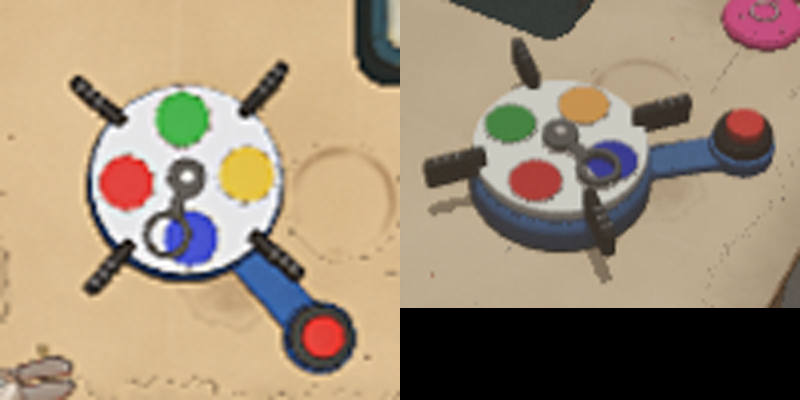

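The zoom shows the hub at top(336,194), the ring at (331.5,208.5) overlapping blue, and the button at (370.5,234). Next I'll triangulate these and find the glass centroids by colour.

```bash
cat >> h.py <<'E'
def glasses(n,box,im=None):
    x0,y0,x1,y1=box; im=r.camera(n) if im is None else im
    h=cv2.cvtColor(im[y0:y1,x0:x1],cv2.COLOR_RGB2HSV).astype(int); out={}
    for k,(lo,hi) in dict(green=(45,75),amber=(13,28),blue=(112,128),red=(-5,5)).items():
        H=np.where(h[...,0]>170,h[...,0]-180,h[...,0])
        m=((H>=lo)&(H<=hi)&(h[...,1]>(140 if k!='green' else 100))&(h[...,2]>90)).astype(np.uint8)
        c,l,st,ce=cv2.connectedComponentsWithStats(m)
        o=np.argsort(-st[1:,4])[:2]+1
        out[k]=[(ce[j]+[x0,y0],int(st[j,4])) for j in o if st[j,4]>8]
    return out
E
python3 - <<'E'
from h import *
tz=lambda x,y:((x+.5)/4-.5+290,(y+.5)/4-.5+150)
sz=lambda x,y:((x-399.5)/3.077-.5+275,(y+.5)/3.08-.5+150)
for k,a,b in [('hub',(560,131),(186,178)),('ring',(599,168),(167,235)),('btn',(746,124),(323,338))]:
    p,e=tri(sz(*a),tz(*b)); print(k,p.round(4),round(e,4))
t0=cv2.imread('pics/top0.png')[:,:,::-1].copy(); s0=cv2.imread('pics/scene0.png')[:,:,::-1].copy()
T=glasses('top',(305,165,385,245),t0); S=glasses('scene',(290,165,400,230),s0)
for k in T: print(k,T[k],[at('top',c,.047).round(4) for c,_ in T[k]],[at('scene',c,.047).round(4) for c,_ in S[k]],S[k])
hub=at('top',tz(186,178),.058);ring=at('top',tz(167,235),.058);b=at('top',tz(323,338),.04)
print(hub,ring,b)
for z,q in [((125,118)),0]and[] : pass
for q in [(98,100),(264,90),(108,268),(277,255)]:
    d=at('top',tz(*q),.061)-hub; print(np.hypot(*d[:2]),np.degrees(np.arctan2(d[1],d[0])))
for p in [ring,b]:
    d=p-hub; print(np.hypot(*d[:2]),np.degrees(np.arctan2(d[1],d[0])))
for n,bx in [('pot',((229,192),.03)),('block',((221,236),.024))]: print(n,at('top',*bx))
E
```

```text
hub [ 0.5554 -0.0453  0.0616] 0.0011
ring [ 0.516  -0.0325  0.0559] 0.0
btn [ 0.446  -0.1406  0.0396] 0.0006
green [(array([335.1119403 , 179.25373134]), 134)] [array([ 0.5981, -0.0432,  0.047 ])] [array([ 0.5985, -0.0444,  0.047 ])] [(array([310.56390977, 189.73684211]), 133)]
amber [(array([351.34883721, 193.12403101]), 129)] [array([ 0.5592, -0.0883,  0.047 ])] [array([ 0.5598, -0.0895,  0.047 ])] [(array([334.46341463, 183.70731707]), 123)]
blue [(array([339.35064935, 209.24675325]), 77), (array([333.2173913 , 208.43478261]), 23)] [array([ 0.5142, -0.0547,  0.047 ]), array([ 0.5165, -0.0377,  0.047 ])] [array([ 0.5088, -0.058 ,  0.047 ]), array([ 0.5187, -0.0407,  0.047 ])] [(array([347.34883721, 200.58139535]), 43), (array([339.88, 203.92]), 25)]
red [(array([321.21804511, 195.21052632]), 133), (array([370.24210526, 233.71578947]), 95)] [array([ 0.5533, -0.0044,  0.047 ]), array([ 0.4467, -0.1396,  0.047 ])] [array([ 0.5537, -0.0054,  0.047 ]), array([ 0.4444, -0.1324,  0.047 ])] [(array([318.62745098, 208.26143791]), 153), (array([386.82857143, 190.32380952]), 105)]
[ 0.55524183 -0.04558764  0.058     ] [ 0.51586303 -0.03242165  0.058     ] [ 0.44569188 -0.14069893  0.04      ]
0.08116026878467679 48.4320810864121
0.08131967295170528 -41.579268925844055
0.08214588016704256 139.24734671568194
0.08177295375335901 -130.66610365837784
0.041521477619116356 161.51305087480617
0.14507704508173633 -139.0354789527752
pot [0.56414148 0.25582878 0.03      ]
block [0.44059818 0.27678125 0.024     ]
```

>>> arm_command(moves=[-1.96,-1.79,0,0,-1.96,-1.79,0,0,-1.96,-1.79,0,0,-1.96,-1.79,0,0,-1.96,-1.79,0,0,-1.96,-1.79,0,0,-1.96,-1.79,0,0,-1.96,-1.79,0,0,-1.96,-1.79,0,0,-1.96,-1.79,0,0,-1.96,-1.79,0,0,-1.96,-1.79,0,0], fingers=0, squeeze=5)

```text
time: 1.1
ee_pos: [0.3538, 0.3127, 0.2013]
eef_rot: [0.161, 0.987, -0.0, -0.0]
ft_force: [0.8, -0.5, 0.2]
width: 0.015
grip_force: 0.0
```

>>> arm_command(moves=[-1.96,-1.79,0,0,-1.96,-1.79,0,0,-1.96,-1.79,0,0,-1.96,-1.79,0,0,-1.96,-1.79,0,0,-1.96,-1.79,0,0,-1.96,-1.79,0,0,-1.96,-1.79,0,0,-1.96,-1.79,0,0,-1.96,-1.79,0,0,-1.96,-1.79,0,0,-1.96,-1.79,0,0])

```text
time: 2.1
ee_pos: [0.5084, 0.0344, 0.2014]
eef_rot: [0.161, 0.987, 0.0, -0.0]
ft_force: [-0.8, 0.2, 0.1]
width: 0.0006
grip_force: 0.0
```

>>> arm_command(moves=[0,0,0,7,0,0,0,7,0,0,0,7,0,0,0,7,0,0,0,7,0,0,0,7,0,0,0,7,0,0,0,7,0,0,0,7,0,0,0,7,0,0,0,7,0,0,0,7])

```text
time: 3.1
ee_pos: [0.5079, 0.0356, 0.2012]
eef_rot: [0.782, 0.623, -0.0, -0.0]
ft_force: [0.2, -0.8, -0.2]
width: 0.0004
grip_force: 0.0
```

```bash
cat >> h.py <<'E'
C=np.array([.556,-.0462])
def pol():
    s=r.read_state(); p=s['ee_pos']; M=R.from_quat(s['eef_rot']).as_matrix()
    d=p[:2]-C; ya=np.degrees(np.arctan2(M[1,1],M[0,1]))
    inv=M[:2,:2].T@(-d)*100
    print('t',round(s['time'],2),'p',p.round(4),'r',np.hypot(*d).round(4),'ang',np.degrees(np.arctan2(d[1],d[0])).round(2),'yaw_y',ya.round(2),'axis in tool cm',inv.round(2),'F',s['ft_force'].round(2))
E
```

>>> arm_command(moves=[0,0,0,7,0,0,0,7,0,0,0,7,0,0,0,7,0,0,0,0,0,0,0,0])

```text
time: 3.6
ee_pos: [0.5079, 0.0356, 0.2013]
eef_rot: [0.908, 0.42, -0.0, -0.0]
ft_force: [0.4, -0.6, 0.5]
width: 0.0005
grip_force: 0.0
```

```bash
python3 - <<'E'
from h import *
pol()
for n,bx in (('top',(250,130,410,250)),('scene',(250,110,410,260))):
    im=save(n,n+'1.png')
a=cv2.imread('pics/top1.png')[130:250,260:400]; b=cv2.imread('pics/scene1.png')[130:250,260:400]
cv2.imwrite('pics/z1.png',cv2.resize(np.hstack([a,b]),(798,342),interpolation=cv2.INTER_CUBIC))
E
```

```text
t 3.6 p [0.5079 0.0356 0.2013] r 0.0949 ang 120.45 yaw_y -40.33 axis in tool cm [-3.12  8.96] F [ 0.37 -0.59  0.49]
```

View pics/z1.png

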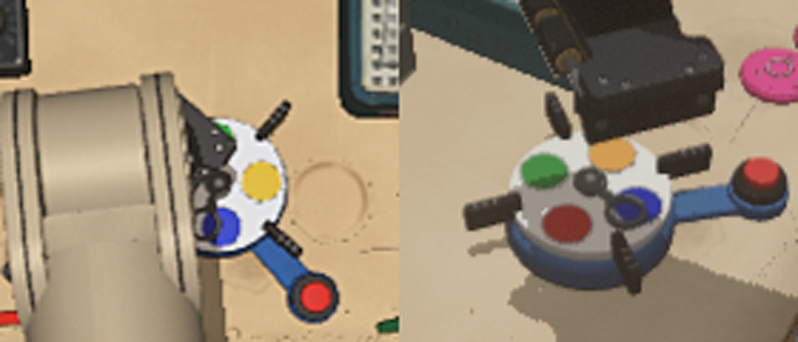

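Tab_2 is clear and the shut fingers are above the gap beside red. I'll lower them now.

>>> arm_command(moves=[0,0,1.6,0,0,0,1.6,0,0,0,1.6,0,0,0,1.6,0,0,0,1.6,0,0,0,1.6,0,0,0,1.6,0,0,0,1.6,0,0,0,1,0,0,0,1,0,0,0,0.7,0,0,0,0.3,0])

```text
time: 4.7
ee_pos: [0.5078, 0.0356, 0.0428]
eef_rot: [0.908, 0.419, -0.0, -0.0]
ft_force: [0.2, 1.1, 0.3]
width: 0.0004
grip_force: 0.0
```

```bash
python3 - <<'E'
from h import *
pol(); save('scene','s2.png')
cv2.imwrite('pics/z2.png',cv2.resize(cv2.imread('pics/s2.png')[130:250,250:410],(800,600),interpolation=cv2.INTER_CUBIC))
E
```

```text
t 4.7 p [0.5078 0.0356 0.0428] r 0.0949 ang 120.5 yaw_y -40.51 axis in tool cm [-3.09  8.97] F [0.17 1.11 0.28]
```

View pics/z2.png

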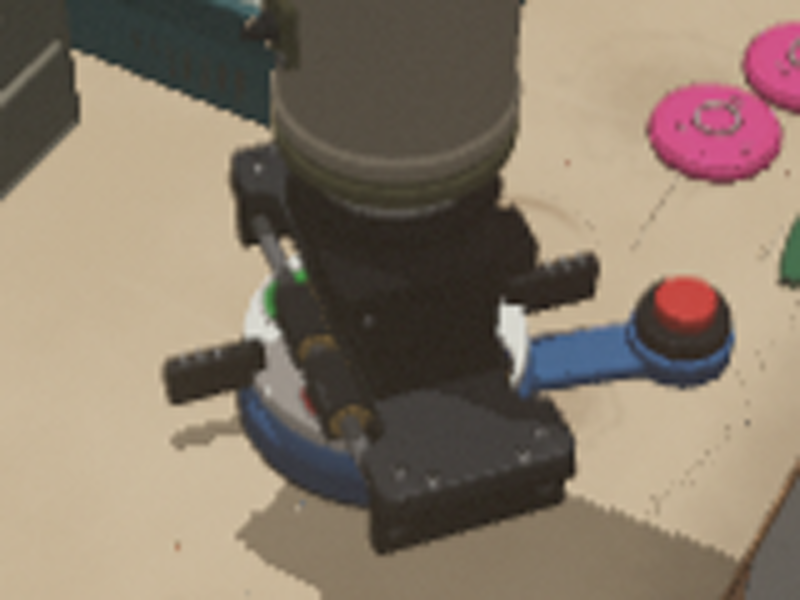

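The fingers are down in the free gap beside tab_2, with no contact. Next: approach the tab and start the arc push.

>>> arm_command(moves=[-0.5,0,0,0,-0.4,0,0,0,-0.4,0,0,0,-0.3,0,0,0,-0.47,-0.07,0,-3,-0.47,-0.07,0,-3,-0.47,-0.07,0,-3,-0.47,-0.07,0,-3,-0.47,-0.07,0,-3,-0.47,-0.07,0,-3,-0.47,-0.07,0,-3,-0.47,-0.07,0,-3])

```text
time: 5.75
ee_pos: [0.4741, -0.0064, 0.0439]
eef_rot: [0.801, 0.599, 0.0, 0.0]
ft_force: [0.1, 0.4, 0.4]
width: 0.0003
grip_force: 0.0
```

```bash
python3 - <<'E'
from h import *
pol(); im=save('scene','s3.png'); g=glasses('scene',(290,165,360,230),im)
for k in g: print(k,[(c.round(1),a,np.degrees(np.arctan2(*(at('scene',c,.047)[:2]-C)[::-1])).round(1)) for c,a in g[k]])
E
```

```text
t 5.75 p [ 0.4741 -0.0064  0.0439] r 0.0911 ang 154.07 yaw_y -16.41 axis in tool cm [-1.51  8.98] F [0.14 0.37 0.35]
green [(array([310.6, 189.8]), 134, np.float64(2.4))]
amber [(array([330.4, 182.4]), 27, np.float64(-71.3))]
blue []
red [(array([318.6, 208.3]), 151, np.float64(93.2))]
```

```bash
python3 - <<'E'
import cv2
cv2.imwrite('pics/z3.png',cv2.resize(cv2.imread('pics/s3.png')[130:250,250:410],(800,600),interpolation=cv2.INTER_CUBIC))
E
```

```text
(no output)
```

View pics/z3.png

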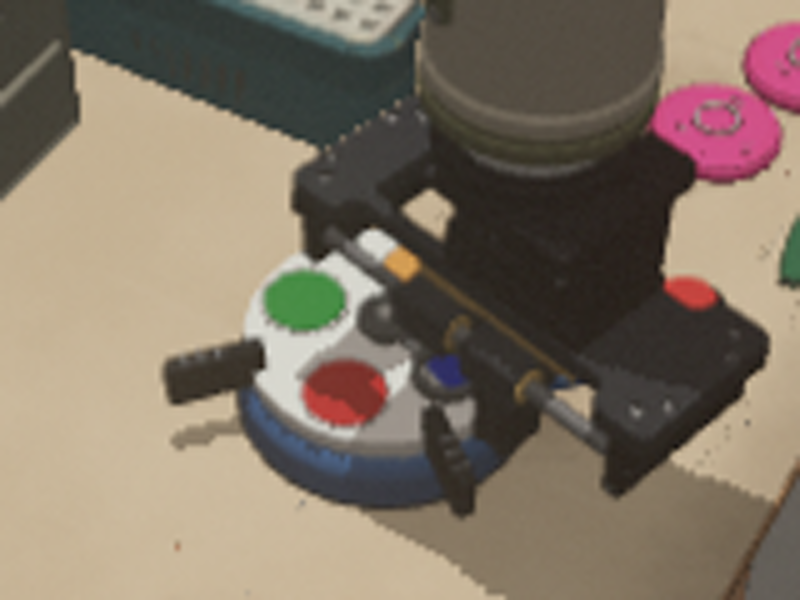

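```bash
python3 - <<'E'
from h import *
z=lambda P:((proj('scene',P)-[250,130]+.5)*5-.5).round(0)
a=np.radians(139.2); T=[*(C+.088*np.array([np.cos(a),np.sin(a)])),.061]
p=r.read_state()['ee_pos']
print(z(T),z(p),z(p+[0,0,.07]),z([.5078,.0356,.0428]),z([.5078,.0356,.113]))
print(r.read_state())
E
```

```text
[[455. 457.]] [[506. 466.]] [[515. 361.]] [[389. 504.]] [[391. 400.]]
{'time': 5.8, 'joint_positions': array([-0.560405  ,  0.16630096,  0.51878637,  2.05133623, -0.10144856,
        0.94774275, -0.27179227]), 'joint_vel': array([-0.0101953 ,  0.00856429,  0.00516002, -0.00811529, -0.00902427,
       -0.00142897, -0.13793249]), 'joint_torque': array([ -2.2500135 , -36.82398677,   1.17437616, -33.76592159,
        -0.49777653,  -0.23592923,  -1.15135308]), 'ee_pos': array([ 0.47364413, -0.0072932 ,  0.04380475]), 'eef_rot': array([ 7.99919808e-01,  6.00106893e-01,  1.34912070e-04, -1.05036545e-05]), 'ft_force': array([ 0.12877242, -1.45814105, -0.93482533]), 'torque': array([-0.1760498 ,  0.10130486,  0.02395236]), 'grip_force': 0.0, 'width': 0.0006485544006507004}
```

```bash
python3 - <<'E'
import cv2
g=cv2.cvtColor(cv2.imread('pics/s3.png'),cv2.COLOR_BGR2GRAY)
for y in range(196,234): print(y,' '.join('%3d'%v for v in g[y,330:368]))
E
```

```text
196  61  53  47  45  48  46  47  44  44  68  74  74  77  73  55  49  47  49  47  51  58  68  69  51  43  39  41  42  41  41  37  37  36  39  39  38  35  36
197  63  64  59  48  46  48  44  46  49  70  66  66  69  59  52  50  50  48  49  48  49  53  62  69  55  42  43  42  42  42  41  36  35  36  41  37  36  36
198  67  88  89  75  54  45  48  45  54  74  66  59  53  49  50  50  50  49  49  48  49  50  50  63  68  61  44  41  41  42  45  45  38  36  37  37  38  34
199 118  91  92  93  66  53  46  47  48  65  59  53  45  48  56  51  51  50  50  49  49  50  48  51  58  66  66  48  41  41  40  42  44  40  35  37  39  45
200 145 139  91  76  66  62  53  45  43  50  52  51  44  46  54  56  61  52  49  48  48  51  48  49  50  55  64  67  55  42  41  42  42  42  47  40  46  47
201 148 147  95  68  62  56  50  52  48  51  52  52  46  44  47  50  55  58  60  61  50  50  50  50  49  48  51  62  70  61  45  43  43  42  46  55  61  49
202 148 198 118  67  58  62  55  52  52  53  52  51  44  45  43  46  46  53  60  66  51  49  49  48  49  48  50  49  54  64  68  48  41  41  42  49  55  59
203 202 
[... 4127 characters left out ...]
 121 121 122 121 122 122 122 122 121 121 120 119 120 121 121 122 122 124 123
230  59  58  54  55  54  53  60  74  92  76  52  48  47  46  45 116 121 120 121 121 122 121 122 121 121 123 121 121 122 121 122 121 121 121 121 120 122 122
231  61  64  76  75  93 111 112 114 117 114  61  46  46  46  47 116 122 122 123 122 121 121 122 122 122 121 121 122 121 121 122 122 121 121 122 122 120 121
232 113 113 115 115 118 121 124 122 122 122  82  50  47  47  70 118 122 122 122 122 124 123 121 122 122 122 121 122 121 121 122 121 122 120 121 121 121 120
233 123 123 123 123 122 122 122 123 121 123 115  95  75 107 114 122 123 123 122 123 122 122 123 122 125 122 123 123 123 121 122 121 121 119 121 121 122 121
```

```bash
python3 - <<'E'
from h import *
s=r.read_state();p=s['ee_pos'];M=R.from_quat(s['eef_rot']).as_matrix()
for dz in (0,.01,.02,.03):
  print(dz,[tuple(q) for q in proj('scene',[p+M@[a*.0095,b*.015,-dz] for a,b in((1,1),(1,-1),(-1,-1),(-1,1))]).round(1)])
b=cv2.imread('pics/s3.png')
for y in (214,218,220,222,224): print(y,b[y,340:358].tolist())
pol()
E
```

```text
0 [(np.float64(342.8), np.float64(221.3)), (np.float64(352.7), np.float64(229.3)), (np.float64(358.8), np.float64(224.4)), (np.float64(348.8), np.float64(216.6))]
0.01 [(np.float64(342.9), np.float64(218.4)), (np.float64(353.0), np.float64(226.4)), (np.float64(359.1), np.float64(221.6)), (np.float64(349.0), np.float64(213.7))]
0.02 [(np.float64(343.1), np.float64(215.5)), (np.float64(353.3), np.float64(223.6)), (np.float64(359.4), np.float64(218.7)), (np.float64(349.3), np.float64(210.8))]
0.03 [(np.float64(343.3), np.float64(212.6)), (np.float64(353.6), np.float64(220.6)), (np.float64(359.8), np.float64(215.8)), (np.float64(349.5), np.float64(207.9))]
214 [[132, 140, 148], [139, 148, 156], [139, 147, 154], [129, 137, 144], [77, 84, 90], [38, 44, 50], [34, 40, 48], [35, 40, 47], [35, 41, 49], [37, 44, 48], [33, 41, 47], [33, 39, 47], [33, 39, 46], [33, 39, 47], [31, 40, 45], [32, 38, 44], [32, 38, 43], [32, 40, 44]]
218 [[45, 52, 58], [49, 54, 60], [83, 74, 71], [86, 72, 65], [80, 64, 56], [74, 61, 55], [71, 59, 52], [48, 48, 51], [37, 44, 50], [35, 41, 47], [34, 41, 46], [35, 41, 46
[... 322 characters left out ...]
131], [94, 115, 130], [95, 116, 131]]
222 [[39, 47, 53], [44, 48, 54], [53, 58, 63], [65, 68, 71], [63, 56, 54], [62, 55, 53], [61, 54, 51], [60, 53, 51], [60, 53, 50], [56, 53, 53], [42, 46, 50], [71, 85, 97], [92, 113, 128], [97, 118, 132], [95, 117, 131], [95, 116, 131], [96, 117, 133], [96, 118, 133]]
224 [[43, 50, 55], [47, 53, 58], [42, 49, 55], [42, 48, 53], [48, 48, 51], [60, 54, 53], [60, 53, 50], [54, 52, 52], [51, 57, 62], [84, 104, 117], [93, 113, 128], [97, 119, 134], [97, 118, 134], [98, 120, 135], [99, 120, 135], [99, 121, 136], [98, 119, 134], [98, 120, 134]]
t 5.8 p [ 0.4736 -0.0073  0.0438] r 0.0911 ang 154.71 yaw_y -16.24 axis in tool cm [-1.43  9.  ] F [ 0.13 -1.46 -0.93]
```

The finger passed over tab_2 without turning the wheel, so its real tip looks about 20 mm higher than reported. I'll lower it here, in free space, and measure again.

>>> arm_command(moves=[0,-0.2,0.5,0,0,0,0.5,0,0,0,0.5,0,0,0,0.4,0,0,0,0,0])

```text
time: 6.22
ee_pos: [0.4716, -0.0054, 0.0234]
eef_rot: [0.802, 0.598, -0.001, -0.0]
ft_force: [-0.7, 0.1, 0.5]
width: 0.0007
grip_force: 0.0
```

```bash
python3 - <<'E'
from h import *
pol(); save('scene','s4.png');save('top','t4.png')
a=cv2.resize(cv2.imread('pics/s4.png')[170:240,310:380],(560,560),interpolation=cv2.INTER_NEAREST)
s=r.read_state();p=s['ee_pos'];M=R.from_quat(s['eef_rot']).as_matrix()
P=proj('scene',[p+M@[u*.0095,v*.015,0] for u,v in((1,1),(1,-1),(-1,-1),(-1,1))])
q=((P-[310,170]+.5)*8).astype(np.int32)
b=a.copy()
cv2.polylines(a,[q],True,(0,255,255),1)
cv2.imwrite('pics/z4.png',a)
E
```

```text
t 6.22 p [ 0.4716 -0.0054  0.0234] r 0.0937 ang 154.19 yaw_y -16.56 axis in tool cm [-1.51  9.25] F [-0.74  0.11  0.51]
```

View pics/z4.png

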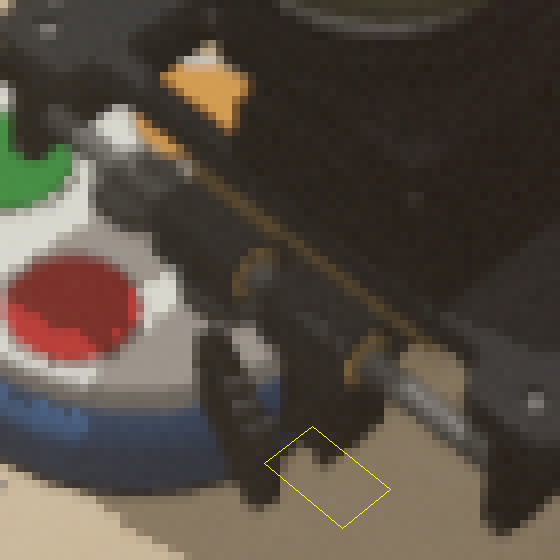

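The visible finger end sits about 20–25 mm above where the reported TCP projects, so I'll work with that offset. I'll lift, go back behind tab_2 and come down lower.

>>> arm_command(moves=[0,0,-2,0,0,0,-2,0,0,0,-2,0,0.64,0.13,0,4,0.64,0.13,0,4,0.64,0.13,0,4,0.64,0.13,0,4,0.64,0.13,0,4,0.64,0.13,0,4,0.8,0.15,0,0,0.8,0.15,0,0,0,0,0,0])

```text
time: 7.32
ee_pos: [0.5101, 0.0367, 0.0846]
eef_rot: [0.908, 0.42, 0.0, 0.0]
ft_force: [-0.1, 0.2, 0.4]
width: 0.0003
grip_force: 0.0
```

>>> arm_command(moves=[0,0,1.6,0,0,0,1.6,0,0,0,1.6,0,0,0,1,0,0,0,0.8,0,0,0,0,0])

```text
time: 7.82
ee_pos: [0.508, 0.0351, 0.0173]
eef_rot: [0.908, 0.419, -0.001, -0.0]
ft_force: [-0.5, -0.4, -0.8]
width: 0.0005
grip_force: 0.0
```

```bash
python3 - <<'E'
from h import *
pol()
E
```

```text
t 7.82 p [0.508  0.0351 0.0173] r 0.0944 ang 120.53 yaw_y -40.51 axis in tool cm [-3.07  8.93] F [-0.48 -0.4  -0.78]
```

>>> arm_command(moves=[-0.4,0,0,0,-0.4,0,0,0,-0.4,0,0,0,-0.3,0,0,0,-0.3,-0.03,0,-2,-0.3,-0.03,0,-2,-0.3,-0.03,0,-2,-0.3,-0.03,0,-2,-0.3,-0.03,0,-2])

```text
time: 8.57
ee_pos: [0.489, 0.013, 0.019]
eef_rot: [0.868, 0.497, 0.001, -0.0]
ft_force: [-0.8, 2.4, -0.2]
width: 0.0006
grip_force: 0.7
```

```bash
cat >> h.py <<'E'
def wheel(f):
    pol(); im=save('scene',f); g=glasses('scene',(290,165,360,230),im)
    for k in g: print(k,[(c.round(1),a,np.degrees(np.arctan2(*(at('scene',c,.047)[:2]-C)[::-1])).round(1)) for c,a in g[k]])
E
python3 -c "
from h import *
wheel('s5.png')"
```

```text
t 8.57 p [0.489 0.013 0.019] r 0.0894 ang 138.5 yaw_y -30.44 axis in tool cm [-1.71  8.78] F [-0.81  2.43 -0.19]
green [(array([308.5, 192.2]), 117, np.float64(14.2))]
amber [(array([325.2, 182.9]), 10, np.float64(-55.2))]
blue []
red [(array([319.6, 209.9]), 100, np.float64(98.6))]
```

>>> arm_command(moves=[-0.61,-0.1,0,-4,-0.61,-0.1,0,-4,-0.61,-0.1,0,-4,-0.61,-0.1,0,-4,-0.61,-0.1,0,-4,-0.61,-0.1,0,-4,-0.61,-0.1,0,-4,-0.61,-0.1,0,-4,-0.61,-0.1,0,-4,-0.61,-0.1,0,-4,-0.61,-0.1,0,-4,-0.61,-0.1,0,-4])

```text
time: 9.62
ee_pos: [0.467, -0.0558, 0.0189]
eef_rot: [0.591, 0.807, 0.0, -0.0]
ft_force: [0.1, 0.4, 0.5]
width: -0.0
grip_force: 0.7
```

```bash
python3 -c "
from h import *
wheel('s6.png')"
```

```text
t 9.62 p [ 0.467  -0.0558  0.0189] r 0.0896 ang -173.82 yaw_y 17.6 axis in tool cm [-1.77  8.78] F [0.1  0.37 0.52]
green [(array([311. , 202.7]), 145, np.float64(59.5))]
amber [(array([315.6, 184.7]), 83, np.float64(-23.9))]
blue [(array([342.4, 185.9]), 59, np.float64(-108.8))]
red [(array([334.3, 209.9]), 57, np.float64(141.9)), (array([338.5, 204.3]), 34, np.float64(167.0))]
```

>>> arm_command(moves=[-0.61,-0.1,0,-4,-0.61,-0.1,0,-4,-0.61,-0.1,0,-4,-0.61,-0.1,0,-4,-0.61,-0.1,0,-4,-0.61,-0.1,0,-4,-0.61,-0.1,0,-4,-0.61,-0.1,0,-4,-0.61,-0.1,0,-4,-0.61,-0.1,0,-4,-0.61,-0.1,0,-4,-0.61,-0.1,0,-4])

```text
time: 10.67
ee_pos: [0.5029, -0.1184, 0.0186]
eef_rot: [0.212, 0.977, -0.0, -0.0]
ft_force: [-1.2, -0.5, 1.1]
width: 0.0004
grip_force: 0.7
```

```bash
python3 -c "
from h import *
wheel('s7.png')"
```

```text
t 10.67 p [ 0.5029 -0.1184  0.0186] r 0.0896 ang -126.37 yaw_y 65.48 axis in tool cm [-1.84  8.77] F [-1.18 -0.49  1.09]
green [(array([323.3, 209.4]), 152, np.float64(108.6))]
amber [(array([308.9, 193. ]), 134, np.float64(17.2))]
blue [(array([327.6, 182.5]), 69, np.float64(-62.9))]
red [(array([346.2, 197.1]), 100, np.float64(-153.6)), (array([340.8, 202. ]), 10, np.float64(-179.1))]
```

>>> arm_command(moves=[-0.61,-0.1,0,-4,-0.61,-0.1,0,-4,-0.61,-0.1,0,-4,-0.61,-0.1,0,-4,-0.61,-0.1,0,-4,-0.61,-0.1,0,-4,-0.61,-0.1,0,-4,-0.61,-0.1,0,-4,-0.61,-0.1,0,-4,-0.61,-0.1,0,-4,-0.3,-0.05,0,-2,-0.15,-0.02,0,-1])

```text
time: 11.72
ee_pos: [0.566, -0.1343, 0.0186]
eef_rot: [-0.159, 0.987, -0.0, -0.0]
ft_force: [-0.7, -2.2, 0.5]
width: 0.0004
grip_force: 0.7
```

```bash
python3 -c "
from h import *
wheel('s8.png')"
```

```text
t 11.72 p [ 0.566  -0.1343  0.0186] r 0.0887 ang -83.55 yaw_y 108.35 axis in tool cm [-1.83  8.68] F [-0.72 -2.15  0.49]
green [(array([333.8, 210. ]), 48, np.float64(140.5)), (array([338.9, 204.2]), 36, np.float64(168.3))]
amber [(array([311.1, 203. ]), 142, np.float64(60.5))]
blue [(array([316.5, 184.2]), 105, np.float64(-27.2))]
red [(array([341.8, 188.5]), 129, np.float64(-115.8))]
```

>>> arm_command(moves=[-0.3,-0.05,0,-2,-0.3,-0.05,0,-2,-0.3,-0.05,0,-2,-0.3,-0.05,0,-2,-0.15,-0.02,0,-1,0,0,0,0])

```text
time: 12.27
ee_pos: [0.5793, -0.1309, 0.0186]
eef_rot: [-0.237, 0.972, 0.0, 0.0]
ft_force: [-0.4, 0.0, 0.1]
width: 0.0003
grip_force: 0.0
```

```bash
python3 -c "
from h import *
wheel('s9.png')"
```

```text
t 12.27 p [ 0.5793 -0.1309  0.0186] r 0.0878 ang -74.63 yaw_y 117.37 axis in tool cm [-1.83  8.59] F [-0.39  0.04  0.13]
green [(array([339.1, 204.1]), 38, np.float64(169.0)), (array([335.9, 210.6]), 10, np.float64(145.0))]
amber [(array([312.9, 204.7]), 141, np.float64(69.7))]
blue [(array([314.3, 185.4]), 110, np.float64(-19.2))]
red [(array([340.1, 186.8]), 129, np.float64(-106.9))]
```

>>> arm_command(moves=[0.5,0,0,0,0.8,0,0,0,0.7,0,0,0,0,0,-2,0,0,0,-3,0,0,0,-3,0,0,0,-3,0,2.1,1.1,0,5,0,0,0,5,0,0,0,5,0,0,0,5,0,0,0,5])

```text
time: 13.32
ee_pos: [0.537, -0.1406, 0.1286]
eef_rot: [-0.019, 1.0, 0.0, 0.0]
ft_force: [0.5, -0.2, -0.0]
width: 0.0005
grip_force: 0.0
```

```bash
python3 - <<'E'
from h import *
wheel('s10.png'); im=save('top','t10.png')
g=glasses('top',(305,165,385,245),im)
for k in g: print(k,[(c.round(1),a,np.degrees(np.arctan2(*(at('top',c,.047)[:2]-C)[::-1])).round(1)) for c,a in g[k]])
s=r.read_state(); M=R.from_quat(s['eef_rot']).as_matrix()
print('to button cm',(M.T@(np.array([.446,-.1405,.04])-s['ee_pos'])*100).round(2))
a=cv2.imread('pics/top10.png') if 0 else cv2.imread('pics/t10.png')[140:250,280:400]; b=cv2.imread('pics/s10.png')[140:250,280:400]
cv2.imwrite('pics/z10.png',cv2.resize(np.hstack([a,b]),(800,366),interpolation=cv2.INTER_CUBIC))
E
```

```text
t 13.32 p [ 0.537  -0.1406  0.1286] r 0.0963 ang -101.4 yaw_y 92.13 axis in tool cm [-2.25  9.36] F [ 0.48 -0.19 -0.05]
green [(array([339.1, 204.1]), 38, np.float64(169.0)), (array([336.3, 210.9]), 9, np.float64(145.6))]
amber [(array([312.9, 204.7]), 141, np.float64(69.7))]
blue [(array([314.9, 185.5]), 118, np.float64(-20.3))]
red [(array([340.1, 186.8]), 131, np.float64(-106.8))]
green [(array([331.2, 208.3]), 57, np.float64(160.4))]
amber [(array([322. , 189.2]), 132, np.float64(70.4))]
blue [(array([339.2, 178. ]), 57, np.float64(-10.5))]
red [(array([353.9, 197.5]), 37, np.float64(-100.6))]
to button cm [9.1  0.37 8.85]
```

View pics/z10.png

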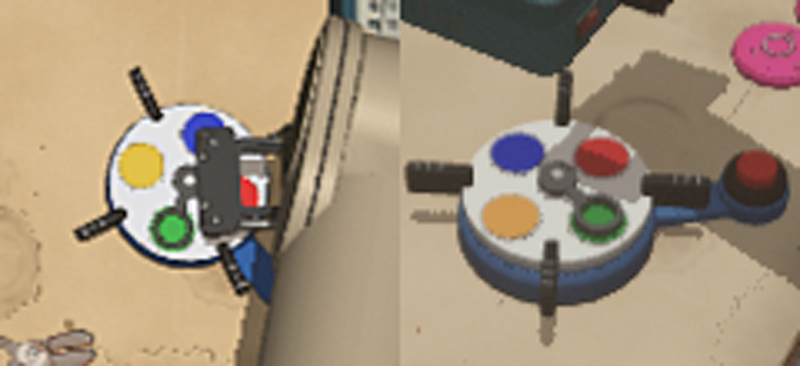

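The green glass now fills the ring: green at 160.4° against the ring at 161°, and the finger is clear of the tab. Next, the button.

>>> arm_command(moves=[1.5,0.1,0,0,2,0.1,0,0,2,0.1,0,0,2,0.1,0,0,1.6,0,0,0,0,0,2,0,0,0,2,0,0,0,2,0,0,0,1,0,0,0,0.5,0,0,0,0,0])

```text
time: 14.33
ee_pos: [0.4461, -0.1401, 0.0529]
eef_rot: [-0.022, 1.0, 0.0, -0.001]
ft_force: [0.1, -0.3, 0.9]
width: 0.0005
grip_force: 0.0
```

```bash
python3 - <<'E'
from h import *
wheel('s11.png')
s=r.read_state(); M=R.from_quat(s['eef_rot']).as_matrix()
print('to button cm',(M.T@(np.array([.446,-.1405,.04])-s['ee_pos'])*100).round(2))
cv2.imwrite('pics/z11.png',cv2.resize(cv2.imread('pics/s11.png')[140:240,320:440],(720,600),interpolation=cv2.INTER_CUBIC))
E
```

```text
t 14.33 p [ 0.4461 -0.1401  0.0529] r 0.1445 ang -139.51 yaw_y 92.51 axis in tool cm [-11.39   8.9 ] F [ 0.07 -0.32  0.91]
green [(array([339.1, 204.1]), 38, np.float64(169.0)), (array([336.3, 210.9]), 9, np.float64(145.6))]
amber [(array([312.9, 204.7]), 141, np.float64(69.7))]
blue [(array([314.9, 185.5]), 119, np.float64(-20.3))]
red [(array([340.1, 186.9]), 131, np.float64(-107.2))]
to button cm [ 0.07 -0.02  1.38]
```

View pics/z11.png

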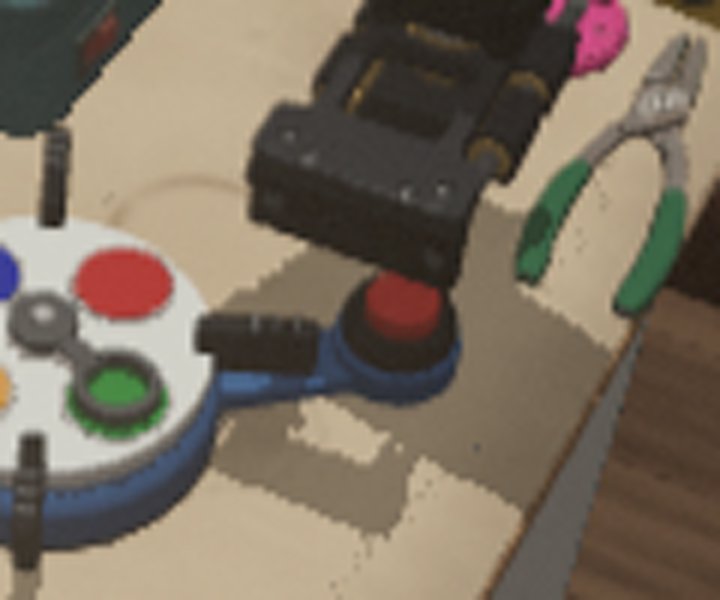

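Green is in the ring, and the finger is over the button but hidden by the gripper body. I'll descend while watching the force.

>>> arm_command(moves=[0,0,0.5,0,0,0,0.5,0,0,0,0.4,0,0,0,0.3,0,0,0,0,0])

```text
time: 14.8
ee_pos: [0.4463, -0.1399, 0.0359]
eef_rot: [-0.021, 1.0, 0.0, -0.0]
ft_force: [0.5, -0.3, -0.3]
width: 0.0005
grip_force: 0.0
```

>>> arm_command(moves=[0,0,0.3,0,0,0,0.2,0,0,0,0,0])

```text
time: 15.05
ee_pos: [0.4465, -0.14, 0.0311]
eef_rot: [-0.021, 1.0, 0.0, -0.0]
ft_force: [0.3, 0.2, -0.7]
width: 0.0009
grip_force: 0.0
```

>>> arm_command(moves=[0,0,0.3,0,0,0,0.3,0,0,0,0,0])

```text
time: 15.3
ee_pos: [0.4464, -0.14, 0.025]
eef_rot: [-0.021, 1.0, 0.0, -0.0]
ft_force: [-0.7, -1.1, -0.3]
width: 0.0004
grip_force: 0.0
```

>>> arm_command(moves=[0,0,0.2,0,0,0,0.2,0,0,0,0,0])

```text
time: 15.55
ee_pos: [0.4465, -0.14, 0.0211]
eef_rot: [-0.021, 1.0, 0.0, -0.0]
ft_force: [-0.4, -0.4, 0.4]
width: 0.0008
grip_force: 0.0
```

>>> arm_command(moves=[0,0,0.2,0,0,0,0,0])

```text
time: 15.72
ee_pos: [0.4468, -0.1401, 0.0194]
eef_rot: [-0.021, 1.0, 0.0, 0.0]
ft_force: [0.3, -0.3, 0.8]
width: 0.0002
grip_force: 0.7
```

>>> arm_command(moves=[0,0,0.2,0,0,0,0,0])

```text
time: 15.88
ee_pos: [0.4468, -0.1401, 0.0174]
eef_rot: [-0.021, 1.0, 0.0, 0.0]
ft_force: [0.0, -0.4, 2.6]
width: 0.0005
grip_force: 1.2
```

>>> arm_command(moves=[0,0,0.2,0,0,0,0,0])

```text
time: 16.05
ee_pos: [0.4469, -0.1401, 0.0155]
eef_rot: [-0.021, 1.0, 0.0, 0.0]
ft_force: [-0.8, 0.5, 4.3]
width: 0.0004
grip_force: 1.8
```

>>> arm_command(moves=[0,0,0.1,0,0,0,0,0])

```text
time: 16.22
ee_pos: [0.4469, -0.1401, 0.0145]
eef_rot: [-0.021, 1.0, -0.0, 0.0]
ft_force: [-0.2, 0.9, 4.5]
width: 0.0004
grip_force: 2.1
```

>>> arm_command(moves=[0,0,0.1,0,0,0,0,0])

```text
time: 16.38
ee_pos: [0.4469, -0.1401, 0.0135]
eef_rot: [-0.021, 1.0, 0.0, 0.0]
ft_force: [0.6, -0.7, 4.3]
width: 0.0005
grip_force: 2.4
```

>>> arm_command(moves=[0,0,0.1,0,0,0,0,0])

```text
time: 16.55
ee_pos: [0.447, -0.1401, 0.0133]
eef_rot: [-0.021, 1.0, 0.0, 0.0]
ft_force: [-3.7, 0.8, 13.9]
width: 0.0003
grip_force: 7.2
```

>>> arm_command(moves=[0,0,0,0,0,0,0,0,0,0,0,0,0,0,0,0])

```text
time: 16.88
ee_pos: [0.447, -0.1401, 0.0133]
eef_rot: [-0.021, 1.0, 0.0, 0.0]
ft_force: [-3.3, 1.3, 14.7]
width: 0.0003
grip_force: 7.3
```

```bash
python3 -c "
from h import *
wheel('s12.png')"
```

```text
t 16.88 p [ 0.447  -0.1401  0.0133] r 0.1439 ang -139.27 yaw_y 92.44 axis in tool cm [-11.29   8.91] F [-3.31  1.3  14.74]
green [(array([339.1, 204.1]), 38, np.float64(169.0)), (array([336.3, 210.9]), 9, np.float64(145.6))]
amber [(array([312.9, 204.7]), 141, np.float64(69.7))]
blue [(array([315. , 185.5]), 118, np.float64(-20.4))]
red [(array([340.1, 186.9]), 130, np.float64(-107.0))]
```

The button is fully down and holding steady at about 14 N, and the wheel hasn't moved.

```bash
python3 -c "
from bench import r
print(r.close_job())"
```

```text
the job is handed in; nothing more can be done
None
```

I turned the wheel until the green glass filled the viewing ring (measured within about 1° of centre), took the finger off the tab, and handed the job in with the lamp button held fully down at about 14 N; the first pass went over the tab without contact because the fingertip sat about 20 mm higher than reported, so I repeated it lower.

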